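Fit the post magnifier into its spring-plunger holder

ROBOT

A 6-joint arm with a two-finger parallel gripper is mounted at the origin on the work surface. World frame = base frame: x ahead of the robot, y to its left, z up, the work surface at z = 0. Lengths are in m, angles in rad, forces in N, time in s.
With the tool pointing down it reaches from about 0.275 to 0.75 m from the base axis. Payload 10.2 kg.
Tool frame: the origin (TCP) lies between the finger pads; the fingertips stand 19 mm ahead of it and the grasp point (between the pads) is the TCP; z points along the fingers, x is the direction in which the jaws open and shut, and the axes are right-handed (so a half turn about z gives the same grasp; the last joint's range is limited). The gripper opens to 88 mm and grips with 3 to 60 N. Pads are 18 mm wide; open, the fingers measure 123 mm over their backs; the gripper's body (75 mm by 187 mm) begins 45 mm behind the grasp point.
Start: joints at [-1.46, 0.313, 1.498, -0, 1.331, -0.223], TCP at [0.172, -0.496, 0.258] pointing down, gripper open.
Joint ranges: [-2.94, 2.94], [-0.97, 2.17], [0.19, 2.56], [-1.23, 4.37], [0.02, 3.11], [-2.88, 2.88]. Speed limits (rad/s): [2.39, 2.39, 3.01, 3.14, 3.14, 3.14].

INTERFACE

Orientations are given as a rotation vector (axis times angle).
In Python, from rig import readout, cams, arm gives the robot as it stands.
- The arm moves only by the tool arm_command, never from a script. Its argument "targets" is a list of rows, each a list of 3 entries, a list of its own where there are three numbers: the finger opening in cm, from 0 to 8.81, then the shift along the world's x, y, z in cm, then the turn about the world's z in degrees. In form: [[fingers, [tx, ty, tz], turn], ...]. A call has exactly 5 rows; each row shifts and turns the commanded pose from where the row before left it; what a row does not reach is not made up. A row lasts 1/10 s, in which the tool goes at most 50 mm and 8.59 degrees, less where a joint would pass 70% of its speed; a pose out of reach is approached as far as the arm can. A call is refused whole if a number of a shift passes 5 or a number of a turn 8.59, either way. A call with a gripper value outside its range is refused whole. The fingers move at their own pace and stop on an object; "grip_force" is the grip in N (left out, the last holds). Time passes only in rows, so rows that do not move let the fingers close, or fill a call up. It gives the time, the measured TCP pose, the force and the opening at its end, in the units of the state.
- readout.observe(): the state, without advancing time (a new reading comes with each control period).
- cams.capture(name): name is "scene" or "side" or "wrist"; returns (picture, depth): 480x640x3 uint8, red, green, blue; 480x640 float32, m along the optical axis (not along the pixel's ray), 0 where there is no reading.
- cams.get_calibration(name): a dict with "camera_matrix" (3x3 intrinsics, pixels), "xyz" and "orientation" of the camera in the world. Camera axes: x right, y down, z forward; pixel columns grow to the right and rows downward; lengths in m; the calibration is good to about 2 mm. A picture is of the moment at which its call begins: read the wrist's pose just before it. get_calibration takes no time and is no camera call; for the wrist camera it gives the pose at the moment of the call.
- arm.job_done(): hands the job in, once; it reports no verdict.
The state is a dict: "time": time; "joint_pos": joint angles; "qvel": joint speeds; "tau": joint torques, N m; "tool_pos": TCP position; "eef_rot": TCP orientation; "contact_force": force on the tool from outside, world axes, zero at the start; "moment": the same for the moment, N m; "grip_width": finger opening in m.
Only numpy, scipy, OpenCV 4.12 (cv2) and the standard library are available. Lean on these libraries where they do the work, as an engineer would, in place of code of your own. Each camera call takes 0.05 s, during which the arm holds its last target. There are 200 camera calls.

TASK

Take the post magnifier out of its white parking rack and slide its post down into the aluminium post holder, past the side spring plunger that grips it, with the lens over the specimen on the holder's little stage. Push it down by feel until its collar bears firmly on the holder's stop ring, which may be set high or low, then let go; do not force it, and leave the other things on the bench alone.

Things in the scene. Friction and masses are not known exactly. Their poses are not given: they have to be found in the camera images.
- grip (a point): centre of the black ribbed grip of the post magnifier, an upright cylinder 24 mm in diameter, 38 mm tall; take it here from above. z is up the post, x points from the post to the lens on a level arm whose top lies 24 mm below this point. The magnifier is one loose rigid piece of about 0.28 kg.
- collar (a point): the magnifier's aluminium collar, 30 mm in diameter, 12 mm tall, under the grip: point on the axis in the plane of its underside, 32 mm below grip, same axes. Below it the plain steel post, 16 mm in diameter, runs 50 mm down, its last 10 mm tapering to 7 mm.
- lens (a point): centre of the round lens in its black ring, 44 mm in diameter, 8 mm thick, on a short level arm: 65 mm from the post's axis along +x of collar, 5 mm above the collar's underside
- foot (a point): tip of the post's tapered foot, 50 mm below collar
- magnifier: the whole loose post magnifier; its origin and axes are those of collar
- rack: fixed white parking rack, a block 50 x 110 x 55 mm (x, y, z) with two upright bores 19 mm in diameter at y = +28 and -28 mm; origin under its centre. The magnifier stands loosely in the bore at +28 mm, its collar on the rack's top (height 55 mm).
- holder: fixed post holder: aluminium block 40 x 40 mm, bore 18 mm in diameter, on a grey base plate 135 x 70 x 10 mm. Origin on the bore's axis at the bench; z up, x points from the bore to the specimen stage (black disc 46 mm in diameter, 22 mm tall, 65 mm from the bore). The block's top, with the bore's mouth flared to 24 mm, is 60 mm above the bench; the bore is open down to 10 mm.
- rim: the holder's mouth with its dark steel stop ring, 32 mm outside, 21 mm inside, on which the collar has to bear. Origin on the bore's axis at the block's top, 60 mm above the bench, axes as holder. The ring's top has been screwed to somewhere between 2 and 14 mm above this origin, differently each time; this is not measured and must be felt. The ring does not yield.
- specimen (a point): centre of the specimen on the stage, 65 mm from the bore's axis along x of holder, 22 mm above the bench: the lens belongs straight above it
- plunger (a joint): how far the side spring plunger is pushed back (m). Its 10 mm ball nose enters the bore from +y of holder, 40 mm above the bench: 0 = fully out, 5 mm into the bore; about 0.003 (0.002 to 0.004) when it grips the plain post. Met with the collar some 30 mm above rim. Spring 6 N + 1.5 N/mm: the post has to be pushed past it, 5 to 20 N down, and it then holds the post against its own weight.
- dropper: bystander: small amber dropper bottle, 34 mm in diameter, 75 mm tall, standing; origin under its centre
- slide_box: bystander: grey slide box 85 x 60 x 30 mm; origin under its centre
- petri: bystander: covered petri dish 90 mm in diameter, 17 mm tall; origin under its centre
Things that resemble listed ones, but are neither listed nor needed, are in the scene too. What is shaped like the holder but orange is not meant.

How it is judged:
By the outcome, as a careful person would: the job done as asked, in the order asked, and still so for the second after the job is handed in, with the robot touching nothing.
It also fails if it takes over 61 s, if anything falls off the work surface, if the arm or the gripper's body presses on something with over 40 N, if the wrist force passes 120 N, or if a joint passes its speed limit or range.

## Working session

There is one attempt and no reset: what is moved stays moved. The work goes in short steps, Python scripts to look and compute and a tool call to move; the robot and the scene stay as the last step left them, time stands still between calls to the robot, and variables do not carry over. Pictures are saved under pics/ and viewed, about 8 in all and at most 12, crops included, and the job is handed in when it is done.

Besides the shell and the picture viewer there is one more tool, called by a JSON object that holds its "name" and its "arguments". arm_command: Moves the arm, as the interface text tells. Its arguments: {"type":"object","properties":{"targets":{"type":"array"},"grip_force":{"type":"number"}},"required":["targets"]}

```bash
mkdir -p pics; ls
cat > h.py <<'E'
import numpy as np, cv2
from rig import readout, cams, arm
from scipy.spatial.transform import Rotation as R
def cal(n):
    c=cams.get_calibration(n); o=np.array(c["orientation"],float)
    M=o if o.shape==(3,3) else (R.from_rotvec(o).as_matrix() if o.size==3 else None)
    return np.array(c["camera_matrix"]),np.array(c["xyz"]),M
def cap(n,f):
    k=cal(n); p,d=cams.capture(n); cv2.imwrite(f"pics/{f}.png",p[:,:,::-1]); np.savez(f"pics/{f}.npz",p=p,d=d,K=k[0],t=k[1],M=k[2]); return p,d,k
def load(f):
    z=np.load(f"pics/{f}.npz"); return z["p"],z["d"],(z["K"],z["t"],z["M"])
def ray(k,u,v,z):
    K,t,M=k; r=M@np.linalg.inv(K)@np.array([u,v,1.]); return t+r*(z-t[2])/r[2]
def cloud(d,k):
    K,t,M=k; v,u=np.mgrid[:d.shape[0],:d.shape[1]]
    P=np.stack([u,v,np.ones_like(u)],-1)@np.linalg.inv(K).T*d[...,None]
    return P@M.T+t
def proj(k,P):
    K,t,M=k; q=K@(M.T@(np.array(P)-t)); return q[:2]/q[2]
E
python3 - <<'E'
from h import *
print(cams.get_calibration("scene")["orientation"]); print(readout.observe())
for n in("scene","side","wrist"):
    p,d,k=cap(n,n+"0"); print(n,k[1],k[2][:,2],k[0][0,0],(d>0).mean())
s=[cv2.imread(f"pics/{n}0.png") for n in("scene","side")]
E
```

```text
pics
[-2.04856877 -1.37213776  0.52463266]
{'time': 0.0, 'joint_pos': array([-1.46036881e+00,  3.13419577e-01,  1.49841069e+00,  1.80895720e-06,
        1.33096900e+00, -2.23359697e-01]), 'qvel': array([ 1.27630335e-03,  1.00125224e-03,  7.05477180e-04, -7.50211256e-05,
       -1.01730216e-03,  8.65954625e-04]), 'tau': array([-5.85457274e-04, -4.02210367e+01, -2.52271038e+01,  6.94479723e-02,
        3.52429936e-02, -1.09437983e-04]), 'tool_pos': array([ 0.17198764, -0.49580832,  0.25718655]), 'eef_rot': array([-2.55886665e+00,  1.82102798e+00,  1.26001678e-03]), 'contact_force': array([ 0.09943252, -0.0672431 ,  0.17061835]), 'moment': array([-0.00792314,  0.02100179,  0.00396716]), 'grip_width': 0.08803178352492716}
scene [ 1.19094164 -0.29458485  0.95617378] [-0.62330437  0.26724665 -0.73489515] 532.138796734719 0.9961263020833333
side [-0.10080282  0.67425783  0.78181055] [ 0.50716412 -0.58913437 -0.62905107] 438.592891001747 0.9960416666666667
wrist [ 0.24217577 -0.47165553  0.38399248] [-0.27206513 -0.0937765  -0.95769856] 392.3668626764917 0.9958333333333333
```

View pics/scene0.png

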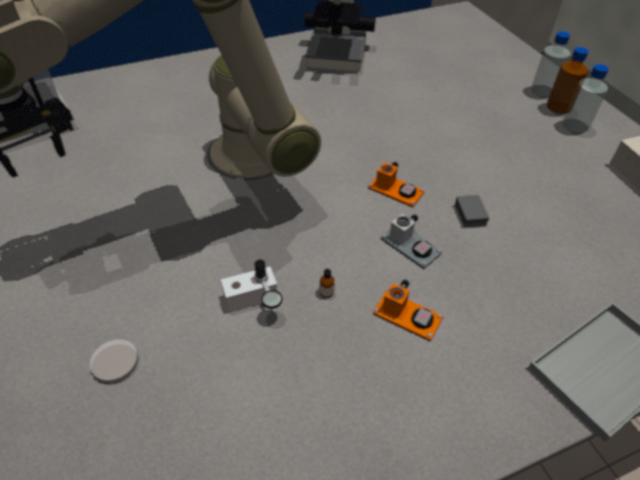

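View pics/side0.png

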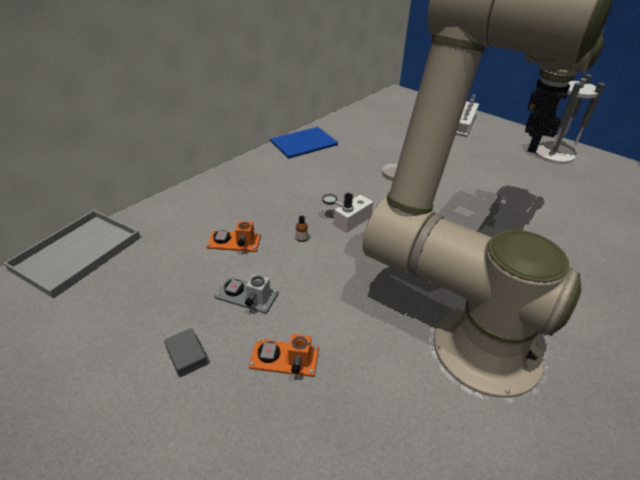

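The scene view shows the rack at about (248,288), with the grip at (260,268) and the lens at (272,298). The grey holder's mouth is at about (403,222) and its stage at (423,249), with orange lookalikes on both sides. The side view shows the grip at (348,202), the lens at (330,199), the holder's mouth at (258,281) and its stage at (234,287).

Run:
```python
from h import *
pts={"griptop":(.106,(260,263),(348,196)),"lens":(.060,(272,298),(330,199)),"mouth":(.066,(403,220),(258,281)),"stage":(.022,(423,248),(234,287)),"drop":(.075,(327,271),(301,219)),"rackhole2":(.055,(236,286),(361,202))}
for n,(z,a,b) in pts.items():
    for c,uv in(("scene",a),("side",b)):
        p,d,k=load(c+"0"); X=cloud(d,k)[uv[1],uv[0]]; print(n,c,ray(k,*uv,z).round(4),"depthpt",X.round(4))
# rack top: white mask, and dropper cloud
for c in("scene","side"):
    p,d,k=load(c+"0"); X=cloud(d,k); hsv=cv2.cvtColor(p,cv2.COLOR_RGB2HSV)
    m=(X[...,2]>.045)&(X[...,2]<.062)&(hsv[...,1]<40)&(hsv[...,2]>150)
    n,l,s,ce=cv2.connectedComponentsWithStats(m.astype(np.uint8))
    for i in range(1,n):
        if s[i,4]>60:
            q=X[l==i]; r=cv2.minAreaRect((q[:,:2]*1000).astype(np.float32)); print(c,ce[i].round(),s[i,4],r,np.median(q[:,2]))
```

```text
griptop scene [ 0.494  -0.1258  0.106 ] depthpt [ 0.4931 -0.1255  0.1048]
griptop side [ 0.4876 -0.1178  0.106 ] depthpt [ 0.4894 -0.1202  0.1039]
lens scene [ 0.5552 -0.1234  0.06  ] depthpt [ 0.5564 -0.1238  0.0617]
lens side [ 0.5557 -0.1243  0.06  ] depthpt [ 0.5539 -0.1221  0.062 ]
mouth scene [0.4626 0.2343 0.066 ] depthpt [0.4513 0.2425 0.0522]
mouth side [0.4577 0.2384 0.066 ] depthpt [0.4685 0.2299 0.0521]
stage scene [0.5255 0.2594 0.022 ] depthpt [0.527  0.2582 0.0241]
stage side [0.5186 0.2632 0.022 ] depthpt [0.5171 0.2642 0.0238]
drop scene [0.5432 0.0052 0.075 ] depthpt [0.5426 0.0055 0.0741]
drop side [0.5376 0.0146 0.075 ] depthpt [0.5405 0.0116 0.0718]
rackhole2 scene [ 0.4934 -0.1827  0.055 ] depthpt [ 0.4779 -0.1802  0.035 ]
rackhole2 side [ 0.4858 -0.1797  0.055 ] depthpt [ 0.4923 -0.1892  0.0469]
scene [269. 278.] 127 ((500.85870361328125, -109.20240783691406), (22.443330764770508, 67.07919311523438), 66.33642578125) 0.05358730266042211
scene [239. 284.] 566 ((488.186767578125, -170.38540649414062), (79.43112182617188, 52.29902648925781), 88.3534164428711) 0.05316923491546394
side [469. 114.] 156 ((553.4776611328125, -973.8112182617188), (46.483821868896484, 226.52130126953125), 19.978206634521484) 0.05276932948866164
side [355. 205.] 283 ((492.721923828125, -153.01010131835938), (112.72936248779297, 52.900211334228516), 87.54256439208984) 0.05450702617486125
```

{"name": "arm_command", "arguments": {"targets": [[8.8,[3.2,3.7,0],7.1],[8.8,[3.2,3.7,0],7.1],[8.8,[3.2,3.7,0],7.1],[8.8,[3.2,3.7,0],7.1],[8.8,[3.2,3.7,0],7.1]]}}

```text
time: 0.65
tool_pos: [0.3328, -0.3093, 0.2577]
eef_rot: [-2.995, 0.947, 0.0]
contact_force: [0.5, -0.6, 0.0]
grip_width: 0.0881
```

{"name": "arm_command", "arguments": {"targets": [[8.8,[3.2,3.7,0],7.1],[8.8,[3.2,3.7,0],7.1],[8.8,[3.2,3.7,0],7.1],[8.8,[3.2,3.7,0],7.1],[8.8,[3.2,3.7,0],7.1]]}}

```text
time: 1.15
tool_pos: [0.493, -0.1241, 0.2577]
eef_rot: [-3.142, -0.012, 0.0]
contact_force: [-0.4, -0.4, 0.4]
grip_width: 0.0879
```

{"name": "arm_command", "arguments": {"targets": [[8.8,[0,0,0],0],[8.8,[0,0,0],0],[8.8,[0,0,0],0],[8.8,[0,0,0],0],[8.8,[0,0,0],0]]}}

```text
time: 1.65
tool_pos: [0.4915, -0.127, 0.2578]
eef_rot: [3.141, 0.0, 0.0]
contact_force: [-0.2, 0.9, 0.5]
grip_width: 0.0879
```

Run:
```python
from h import *
s=readout.observe(); print(s["time"],s["tool_pos"],s["eef_rot"],s["contact_force"])
p,d,k=cap("wrist","w1"); print(k[1],k[2][:,2])
X=cloud(d,k)
print(proj(k,[.491,-.122,.106]),proj(k,[.556,-.1235,.06]))
```

```text
1.65 [ 0.49153358 -0.12698459  0.25781909] [3.14149717e+00 7.80729165e-06 1.10964780e-04] [-0.15518915  0.87692341  0.45129549]
[ 0.49156536 -0.05273398  0.38455807] [-2.12142140e-04 -2.88327202e-01 -9.57531921e-01]
[315.84335873 223.36869842] [392.95882054 211.92069465]
```

View pics/w1.png

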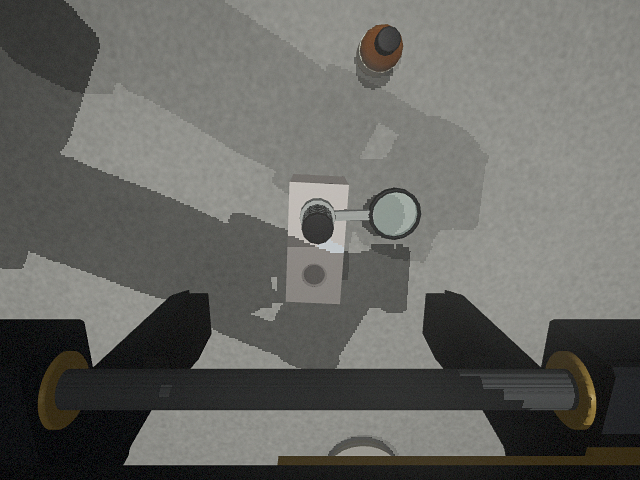

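The wrist view shows the grip top at about (317,226) and the lens ring at (395,213). The arm points along +x, tilted slightly. The dropper at (382,50) is well clear, and the empty bore is at (314,275).

```bash
cat >> h.py <<'E'
def circ(k,m,z):
    m=m.astype(np.uint8); n,l,s,c=cv2.connectedComponentsWithStats(m); i=1+np.argmax(s[1:,4])
    cn=max(cv2.findContours((l==i).astype(np.uint8),cv2.RETR_EXTERNAL,cv2.CHAIN_APPROX_NONE)[0],key=len)
    P=np.array([ray(k,u,v,z)[:2] for u,v in cn[:,0]]); (x,y),r=cv2.minEnclosingCircle((P*1000).astype(np.float32)); e=cv2.fitEllipse((P*1000).astype(np.float32))
    return s[i,4],(x,y,r),e
E
python3 - <<'E'
from h import *
p,d,k=load("w1"); X=cloud(d,k); v,u=np.mgrid[:480,:640]
roi=(abs(u-345)<95)&(abs(v-225)<60)
m=roi&(X[...,2]>.100)&(X[...,2]<.112); q=X[m]; print("top",m.sum(),q.mean(0),circ(k,m,.106))
dark=p.max(2)<60
m=roi&(u>360)&(X[...,2]>.05)&(X[...,2]<.07); print("lens",circ(k,m,.064))
m=roi&dark; n=cv2.connectedComponentsWithStats(m.astype(np.uint8)); print(n[2],n[3])
hsv=roi&(X[...,2]>.045)&(X[...,2]<.060)&(u<352); q=X[hsv]; print("rack",cv2.minAreaRect((q[:,:2]*1000).astype(np.float32)),np.median(q[:,2]))
E
```

```text
top 782 [ 0.4920464  -0.12576013  0.10457765] (np.int32(782), (491.9103088378906, -125.4447021484375, 11.97883129119873), ((492.0540771484375, -125.50308990478516), (22.61045265197754, 23.204753875732422), 2.128591775894165))
lens (np.int32(2211), (553.1712646484375, -125.02442169189453, 24.986679077148438), ((555.0350952148438, -124.17181396484375), (42.358699798583984, 47.147735595703125), 82.97693634033203))
[[     0      0    640    480 306080]
 [   369    188     52     52    493]
 [   317    205      2      1      2]
 [   310    206      2      2      2]
 [   314    206      6      2      7]
 [   321    206      1      1      1]
 [   323    206      3      3      4]
 [   309    208      3      5      7]
 [   315    209      2      1      2]
 [   318    209      2      2      3]
 [   321    211      1      1      1]
 [   328    210      1      1      1]
 [   307    212      1      1      1]
 [   302    212     31     32    584]
 [   304    215      1      1      1]
 [   330    215      1      1      1]
 [   312    217      1      1      1]
 [   314    217      2      2      2]
 [   313    220      3      4      7]] [[319.3860886  239.56669498]
 [393.48681542 212.82150101]
 [317.5        205.        ]
 [310.5        206.5       ]
 [316.28571429 206.85714286]
 [321.         206.        ]
 [324.         207.25      ]
 [309.57142857 210.28571429]
 [315.5        209.        ]
 [318.33333333 209.33333333]
 [321.         211.        ]
 [328.         210.        ]
 [307.         212.        ]
 [317.03424658 229.13356164]
 [304.         215.        ]
 [330.         215.        ]
 [312.         217.        ]
 [314.5        217.5       ]
 [314.         221.71428571]]
rack ((492.6292419433594, -146.26513671875), (93.45352172851562, 53.41908645629883), 86.9456558227539) 0.054771114369912
```

{"name": "arm_command", "arguments": {"targets": [[8.8,[-0.2,3.6,0],0],[8.8,[-0.2,3.6,0],0],[8.8,[-0.2,3.6,0],0],[8.8,[-0.2,3.6,0],0],[8.8,[-0.2,3.6,0],0]]}}

```text
time: 2.2
tool_pos: [0.4817, 0.0549, 0.2579]
eef_rot: [3.142, 0.002, 0.001]
contact_force: [1.2, -0.7, 0.7]
grip_width: 0.0878
```

{"name": "arm_command", "arguments": {"targets": [[8.8,[-0.2,3.6,0],0],[8.8,[-0.2,3.6,0],0],[8.8,[-0.2,3.6,0],0],[8.8,[-0.2,3.6,0],0],[8.8,[-0.2,3.6,0],0]]}}

```text
time: 2.7
tool_pos: [0.4718, 0.235, 0.2579]
eef_rot: [-3.142, -0.002, -0.001]
contact_force: [0.4, -0.8, -0.4]
grip_width: 0.0881
```

{"name": "arm_command", "arguments": {"targets": [[8.8,[0,0,0],0],[8.8,[0,0,0],0],[8.8,[0,0,0],0],[8.8,[0,0,0],0],[8.8,[0,0,0],0]]}}

```text
time: 3.2
tool_pos: [0.4722, 0.2331, 0.2578]
eef_rot: [3.142, 0.001, 0.0]
contact_force: [-0.7, -0.6, -0.0]
grip_width: 0.0879
```

Run:
```python
from h import *
s=readout.observe(); print(s["time"],s["tool_pos"],s["eef_rot"],s["contact_force"])
p,d,k=cap("wrist","w2"); print(k[1],k[2][:,2])
X=cloud(d,k); c=p[100:340,160:560]; cv2.imwrite("pics/w2c.png",cv2.resize(c,None,fx=2,fy=2)[:,:,::-1])
print(proj(k,[.460,.236,.066]),proj(k,[.522,.261,.022]))
```

```text
3.2 [0.47222433 0.23314909 0.25782573] [3.14154051e+00 1.28115908e-03 1.76602799e-04] [-0.71831194 -0.64574969 -0.02912744]
[0.4721973  0.30738606 0.3845559 ] [ 5.66404224e-05 -2.88244805e-01 -9.57556750e-01]
[301.8332831  214.23072109] [370.75367419 177.15965765]
```

View pics/w2c.png

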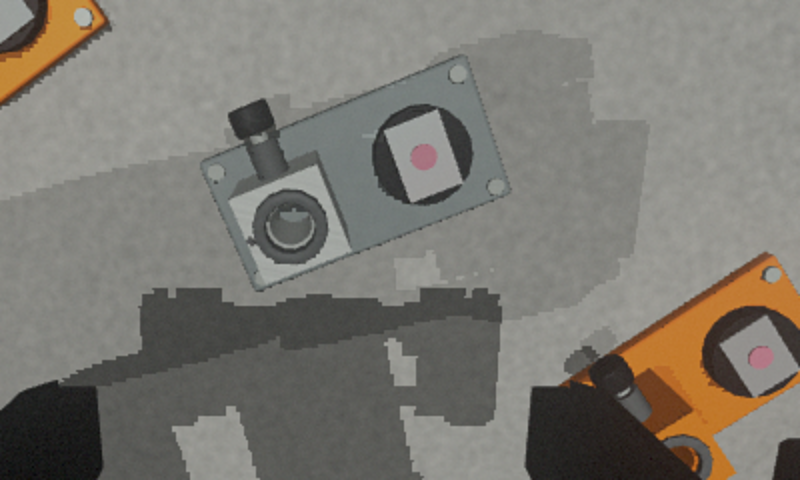

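The crop shows the grey holder with its ring at crop (290,226), its plunger pointing up and to the left, and the pink specimen at crop (424,157). An orange lookalike is at lower right.

Run:
```python
from h import *
p,d,k=load("w2"); X=cloud(d,k); v,u=np.mgrid[:480,:640]
roi=(abs(u-303)<32)&(abs(v-212)<36)
Z=X[...,2]; print(np.histogram(Z[roi],bins=np.arange(.0,.09,.002)))
# ring: ring pixels annulus
a=roi&(np.hypot(u-305,v-212.5)<20)
r=a&(Z>.0585)&(p.max(2)<120); q=X[r]; print("ring z",r.sum(),np.percentile(q[:,2],[10,50,90]))
hi=roi&(Z>.054)&(Z<.08)
for z in(.06,):
    q=X[hi&(Z<.064)&(p.min(2)>130)]; rr=cv2.minAreaRect((q[:,:2]*1000).astype(np.float32)); print("block",len(q),rr,np.median(q[:,2]))
for z in(.062,.065,.068,.072): print(z,circ(k,r,z)[1:])
hsv=cv2.cvtColor(p,cv2.COLOR_RGB2HSV)
pk=(abs(u-372)<15)&(abs(v-178)<15)&(hsv[...,1]>60); ys,xs=np.where(pk); print("spec",len(xs),xs.mean(),ys.mean(),ray(k,xs.mean(),ys.mean(),.022), Z[pk].mean())
g=(Z>.005)&(Z<.016)&(abs(u-340)<80)&(abs(v-187)<62); n,l,s,c=cv2.connectedComponentsWithStats(g.astype(np.uint8)); i=1+np.argmax(s[1:,4]); 
q=X[l==i]; print("plate",cv2.minAreaRect((q[:,:2]*1000).astype(np.float32)))
```

```text
(array([331,   4,   0,  24, 580, 402,  44,  19,  17,  20,  21,  15,  23,
        18,  26,  18,  21,  23,  23,  23,  37,  60, 100, 105,  34,  30,
        28,  37,  90, 679, 467,  55, 436, 165,   0,   0,   0,   0,   0,
         0,   0,   0,   0,   0]), array([0.   , 0.002, 0.004, 0.006, 0.008, 0.01 , 0.012, 0.014, 0.016,
       0.018, 0.02 , 0.022, 0.024, 0.026, 0.028, 0.03 , 0.032, 0.034,
       0.036, 0.038, 0.04 , 0.042, 0.044, 0.046, 0.048, 0.05 , 0.052,
       0.054, 0.056, 0.058, 0.06 , 0.062, 0.064, 0.066, 0.068, 0.07 ,
       0.072, 0.074, 0.076, 0.078, 0.08 , 0.082, 0.084, 0.086, 0.088]))
ring z 714 [0.06269949 0.06533945 0.06648226]
block 1068 ((462.11822509765625, 236.1234893798828), (39.87900924682617, 40.07816696166992), 21.9001407623291) 0.05980523413701569
0.062 ((462.38311767578125, 235.9561309814453, 16.54707145690918), ((462.24285888671875, 236.0171661376953), (31.126686096191406, 31.95512580871582), 179.77610778808594))
0.065 ((462.4743347167969, 236.6204833984375, 16.393192291259766), ((462.33544921875, 236.6809539794922), (30.837182998657227, 31.65791893005371), 179.77622985839844))
0.068 ((462.565673828125, 237.28480529785156, 16.239253997802734), ((462.4280090332031, 237.34474182128906), (30.547685623168945, 31.360713958740234), 179.77589416503906))
0.072 ((462.6874084472656, 238.170654296875, 16.034086227416992), ((462.55145263671875, 238.2297821044922), (30.16168785095215, 30.964439392089844), 179.77615356445312))
spec 128 371.5859375 178.1171875 [0.5228007  0.26012491 0.022     ] 0.02410894562186479
plate ((492.28363037109375, 248.08047485351562), (135.0645751953125, 70.35428619384766), 21.958219528198242)
```

{"name": "arm_command", "arguments": {"targets": [[6,[0.2,-3.59,0],0],[6,[0.2,-3.59,0],0],[6,[0.2,-3.59,0],0],[6,[0.2,-3.59,0],0],[6,[0.2,-3.59,0],0]]}}

```text
time: 3.75
tool_pos: [0.4818, 0.0528, 0.2579]
eef_rot: [3.142, 0.003, 0.001]
contact_force: [1.5, 0.1, 0.4]
grip_width: 0.0597
```

{"name": "arm_command", "arguments": {"targets": [[6,[0.2,-3.59,0],0],[6,[0.2,-3.59,0],0],[6,[0.2,-3.59,0],0],[6,[0.2,-3.59,0],0],[6,[0.2,-3.59,0],0]]}}

```text
time: 4.25
tool_pos: [0.4917, -0.1269, 0.2579]
eef_rot: [3.141, 0.002, 0.0]
contact_force: [0.5, -0.4, -0.1]
grip_width: 0.0596
```

{"name": "arm_command", "arguments": {"targets": [[6,[0,0,-3],0],[6,[0,0,-3],0],[6,[0,0,-3],0],[6,[0,0,-1.5],0],[6,[0,0,0],0]]}}

```text
time: 4.75
tool_pos: [0.4911, -0.1249, 0.151]
eef_rot: [-3.14, -0.002, 0.005]
contact_force: [0.5, 0.2, 0.2]
grip_width: 0.0599
```

{"name": "arm_command", "arguments": {"targets": [[6,[0,0,-2],0],[6,[0,0,-2],0],[6,[0,0,-1.5],0],[6,[0,0,-0.8],0],[6,[0,0,0],0]]}}

```text
time: 5.25
tool_pos: [0.492, -0.1251, 0.0898]
eef_rot: [-3.141, -0.003, 0.0]
contact_force: [-0.0, -0.3, 1.7]
grip_width: 0.0597
```

Run:
```python
from h import *
s=readout.observe(); print(s["time"],s["tool_pos"],s["contact_force"],s["moment"])
p,d,k=cap("wrist","w3"); cv2.imwrite("pics/w3c.png",p[150:,100:540,::-1]); X=cloud(d,k); v,u=np.mgrid[:480,:640]
m=(X[...,2]>.1)&(X[...,2]<.11)&(abs(u-320)<60); q=X[m]; print(m.sum(),np.median(q,0))
```

```text
5.25 [ 0.49201458 -0.12514944  0.08979191] [-0.01327468 -0.25798137  1.68801174] [-0.0885804  -0.07531291 -0.03026135]
2525 [ 0.49215368 -0.12112317  0.1045394 ]
```

View pics/w3c.png

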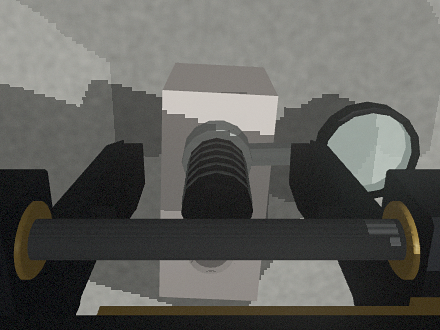

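The grip stands centred between the fingers, with the lens beyond the right finger and clear of it. Closing now.

{"name": "arm_command", "arguments": {"targets": [[1.5,[0,0,0],0],[1.5,[0,0,0],0],[1.5,[0,0,0],0],[1.5,[0,0,0],0],[1.5,[0,0,0],0]], "grip_force": 45}}

```text
time: 5.8
tool_pos: [0.4921, -0.1251, 0.0899]
eef_rot: [3.141, 0.003, 0.0]
contact_force: [-0.1, -0.2, 1.1]
grip_width: 0.0228
```

{"name": "arm_command", "arguments": {"targets": [[1.5,[0,0,0.5],0],[1.5,[0,0,1],0],[1.5,[0,0,1],0],[1.5,[0,0,1.5],0],[1.5,[0,0,1.5],0]]}}

```text
time: 6.3
tool_pos: [0.492, -0.125, 0.146]
eef_rot: [3.141, 0.003, 0.001]
contact_force: [0.3, -0.4, -2.4]
grip_width: 0.0225
```

{"name": "arm_command", "arguments": {"targets": [[1.5,[0,0,2],0],[1.5,[0,0,2],0],[1.5,[0,0,1],0],[1.5,[0,0,0],0],[1.5,[0,0,0],0]]}}

```text
time: 6.8
tool_pos: [0.4917, -0.1249, 0.1942]
eef_rot: [-3.141, -0.003, 0.001]
contact_force: [-1.0, -0.3, -3.7]
grip_width: 0.0229
```

{"name": "arm_command", "arguments": {"targets": [[1.5,[-0.3,3.6,0],2.15],[1.5,[-0.3,3.6,0],2.15],[1.5,[-0.3,3.6,0],2.15],[1.5,[-0.3,3.6,0],2.15],[1.5,[-0.3,3.6,0],2.15]]}}

```text
time: 7.3
tool_pos: [0.4762, 0.0564, 0.1937]
eef_rot: [-3.127, -0.3, 0.003]
contact_force: [0.0, 0.2, -2.1]
grip_width: 0.0226
```

{"name": "arm_command", "arguments": {"targets": [[1.5,[-0.3,3.6,0],2.15],[1.5,[-0.3,3.6,0],2.15],[1.5,[-0.3,3.6,0],2.15],[1.5,[-0.3,3.6,0],2.15],[1.5,[-0.27,3.6,0],2.15]]}}

```text
time: 7.8
tool_pos: [0.4615, 0.2363, 0.1936]
eef_rot: [3.085, 0.592, -0.003]
contact_force: [0.7, -0.4, -2.3]
grip_width: 0.0226
```

{"name": "arm_command", "arguments": {"targets": [[1.5,[0,0.15,0],0],[1.5,[0,0,0],0],[1.5,[0,0,0],0],[1.5,[0,0,0],0],[1.5,[0,0,0],0]]}}

```text
time: 8.3
tool_pos: [0.4625, 0.2357, 0.1947]
eef_rot: [3.086, 0.587, -0.0]
contact_force: [-0.2, 0.4, -2.2]
grip_width: 0.0225
```

Run:
```python
from h import *
s=readout.observe(); print(s["time"],s["tool_pos"],s["eef_rot"],s["contact_force"],s["moment"])
a=[]
for n in("scene","side"):
    p,d,k=cap(n,n+"1"); u,v=proj(k,[.4622,.2362,.12]).astype(int); print(n,u,v)
    a.append(cv2.resize(p[v-50:v+50,u-60:u+70],None,fx=3,fy=3))
p,d,k=cap("wrist","w4"); print(proj(k,[.4622,.2362,.066]))
a.append(cv2.resize(p[:300,100:490],(390,300)))
a.append(a[-1]*0)
cv2.imwrite("pics/c1.png",np.vstack([np.hstack(a[:2]),np.hstack(a[2:])])[:,:,::-1])
```

```text
8.3 [0.46247986 0.23570647 0.19468338] [ 3.08616519e+00  5.87216966e-01 -2.38187938e-04] [-0.15432082  0.37741356 -2.16422594] [-0.05069147 -0.07889805  0.03213724]
scene 406 203
side 255 262
[316.47138305 238.35397984]
```

View pics/c1.png

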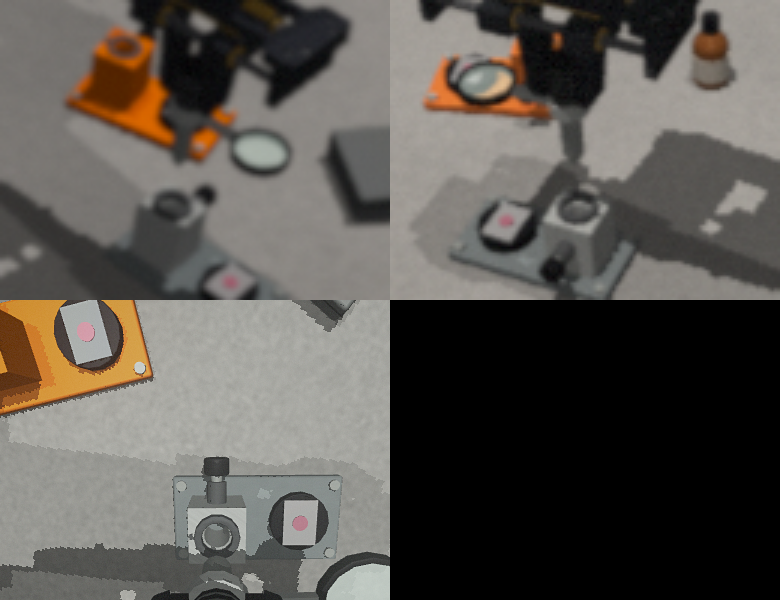

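The held magnifier hangs nearly upright above the ring. Next I check the post's axis against the bore in each view.

Run:
```python
from h import *
for f in("scene1","side1","w4"):
    p,d,k=load(f); X=cloud(d,k); D=np.hypot(X[...,0]-.4622,X[...,1]-.2362)
    C=k[1]; vd=np.array([.4622,.2362])-C[:2]; vd/=np.linalg.norm(vd)
    for lo,hi in((.118,.128),(.128,.138),(.138,.148),(.148,.158)):
        m=(D<.02)&(X[...,2]>lo)&(X[...,2]<hi); q=X[m]
        if len(q)>5: 
            lat=np.array([-vd[1],vd[0]]); s=(q[:,:2]-[.4622,.2362])@lat; t=(q[:,:2]-[.4622,.2362])@vd
            print(f,lo,len(q),"lat mid %.4f med %.4f width %.4f front %.4f"%((s.min()+s.max())/2,np.median(s),np.ptp(s),np.percentile(t,10)),"lat dir",lat.round(2))
    m=(D<.018)&(X[...,2]>.0635)&(X[...,2]<.074); q=X[m]
    if len(q)>20: print(f,"ring",len(q),q.mean(0), np.percentile(q[:,2],[50,90,98]))
    m=(D<.10)&(X[...,2]>.15)&(X[...,2]<.175)&(D>.04); q=X[m]
    if len(q)>20:
        l=(q.min(0)+q.max(0))/2; print(f,"lens",len(q),l, np.degrees(np.arctan2(l[1]-.2362,l[0]-.4622)),np.hypot(l[1]-.2362,l[0]-.4622),q[:,2].min(),q[:,2].max())
```

```text
scene1 0.118 22 lat mid 0.0030 med 0.0031 width 0.0155 front -0.0099 lat dir [-0.59 -0.81]
scene1 0.128 23 lat mid 0.0029 med 0.0027 width 0.0143 front -0.0096 lat dir [-0.59 -0.81]
scene1 0.138 21 lat mid 0.0030 med 0.0031 width 0.0157 front -0.0103 lat dir [-0.59 -0.81]
scene1 0.148 12 lat mid 0.0023 med 0.0023 width 0.0134 front -0.0137 lat dir [-0.59 -0.81]
scene1 ring 21 [0.46395105 0.23118683 0.06480226] [0.06466597 0.06609186 0.06688015]
scene1 lens 273 [0.5212223  0.25874423 0.16312407] 20.904923435163912 0.06318127828378879 0.15634985643334431 0.1698982858204947
side1 0.118 22 lat mid 0.0012 med 0.0006 width 0.0133 front -0.0058 lat dir [0.61 0.79]
side1 0.128 25 lat mid 0.0013 med 0.0010 width 0.0147 front -0.0062 lat dir [0.61 0.79]
side1 0.138 29 lat mid 0.0007 med -0.0001 width 0.0155 front -0.0064 lat dir [0.61 0.79]
side1 0.148 12 lat mid 0.0015 med 0.0017 width 0.0128 front -0.0050 lat dir [0.61 0.79]
side1 ring 67 [0.4634521  0.2378218  0.06542797] [0.06522795 0.0670219  0.06761263]
side1 lens 263 [0.52270681 0.26142962 0.16577008] 22.634749180366956 0.06555614531339217 0.15968151536798902 0.17185864787868577
w4 0.118 152 lat mid 0.0001 med -0.0002 width 0.0158 front -0.0060 lat dir [0.93 0.37]
w4 0.128 168 lat mid 0.0001 med 0.0000 width 0.0152 front -0.0059 lat dir [0.93 0.37]
w4 0.138 53 lat mid -0.0002 med 0.0003 width 0.0099 front -0.0061 lat dir [0.93 0.37]
w4 ring 859 [0.46163148 0.23764356 0.06542533] [0.06545283 0.06639391 0.06696781]
w4 lens 5959 [0.52103973 0.2631306  0.16505609] 24.593296032762204 0.06470989565495887 0.15983609587664405 0.17027607682673332
```

{"name": "arm_command", "arguments": {"targets": [[1.5,[0,0.1,-1],0],[1.5,[0,0,-1],0],[1.5,[0,0,-1],0],[1.5,[0,0,0],0],[1.5,[0,0,0],0]]}}

```text
time: 8.95
tool_pos: [0.4623, 0.2375, 0.1644]
eef_rot: [3.086, 0.589, -0.001]
contact_force: [0.3, 0.2, -2.9]
grip_width: 0.0231
```

{"name": "arm_command", "arguments": {"targets": [[1.5,[0,0,-0.4],0],[1.5,[0,0,-0.4],0],[1.5,[0,0,-0.4],0],[1.5,[0,0,-0.3],0],[1.5,[0,0,0],0]]}}

```text
time: 9.45
tool_pos: [0.4621, 0.2374, 0.1493]
eef_rot: [3.086, 0.589, -0.001]
contact_force: [0.2, -1.4, -3.3]
grip_width: 0.0225
```

Run:
```python
from h import *
s=readout.observe(); print(s["time"],s["tool_pos"],s["contact_force"],s["moment"])
```

```text
9.45 [0.46213578 0.23741374 0.1492557 ] [ 0.19510752 -1.40577383 -3.29228773] [-0.03109601 -0.14312343  0.02636812]
```

{"name": "arm_command", "arguments": {"targets": [[1.5,[0,-0.03,-0.2],0],[1.5,[0,0,-0.2],0],[1.5,[0,0,-0.2],0],[1.5,[0,0,-0.2],0],[1.5,[0,0,0],0]]}}

```text
time: 9.95
tool_pos: [0.4622, 0.2371, 0.1414]
eef_rot: [3.086, 0.589, -0.001]
contact_force: [-0.4, -0.5, -3.0]
grip_width: 0.0229
```

{"name": "arm_command", "arguments": {"targets": [[1.5,[0,0,-0.2],0],[1.5,[0,0,-0.2],0],[1.5,[0,0,-0.2],0],[1.5,[0,0,-0.2],0],[1.5,[0,0,0],0]]}}

```text
time: 10.45
tool_pos: [0.4622, 0.2371, 0.1334]
eef_rot: [3.086, 0.589, -0.001]
contact_force: [-0.6, -0.6, -2.2]
grip_width: 0.0228
```

{"name": "arm_command", "arguments": {"targets": [[1.5,[0,0,-0.2],0],[1.5,[0,0,-0.2],0],[1.5,[0,0,-0.2],0],[1.5,[0,0,-0.2],0],[1.5,[0,0,0],0]]}}

```text
time: 10.95
tool_pos: [0.4622, 0.2371, 0.1254]
eef_rot: [3.086, 0.589, -0.001]
contact_force: [-0.4, 0.0, -2.3]
grip_width: 0.0228
```

{"name": "arm_command", "arguments": {"targets": [[1.5,[0,0,-0.2],0],[1.5,[0,0,-0.2],0],[1.5,[0,0,-0.2],0],[1.5,[0,0,-0.1],0],[1.5,[0,0,0],0]]}}

```text
time: 11.45
tool_pos: [0.4624, 0.2372, 0.1189]
eef_rot: [-3.086, -0.589, -0.001]
contact_force: [-0.0, -0.8, 1.2]
grip_width: 0.0228
```

{"name": "arm_command", "arguments": {"targets": [[1.5,[0,0,-0.15],0],[1.5,[0,0,-0.15],0],[1.5,[0,0,-0.15],0],[1.5,[0,0,-0.15],0],[1.5,[0,0,0],0]]}}

```text
time: 11.95
tool_pos: [0.4624, 0.2372, 0.1129]
eef_rot: [-3.086, -0.589, -0.001]
contact_force: [-1.6, -0.5, 4.2]
grip_width: 0.0232
```

{"name": "arm_command", "arguments": {"targets": [[1.5,[0,0,-0.15],0],[1.5,[0,0,-0.1],0],[1.5,[0,0,-0.1],0],[1.5,[0,0,-0.1],0],[1.5,[0,0,0],0]]}}

```text
time: 12.45
tool_pos: [0.4624, 0.2372, 0.1085]
eef_rot: [3.086, 0.589, 0.001]
contact_force: [-1.1, -0.6, 4.6]
grip_width: 0.023
```

{"name": "arm_command", "arguments": {"targets": [[1.5,[0,0,-0.1],0],[1.5,[0,0,-0.1],0],[1.5,[0,0,-0.1],0],[1.5,[0,0,-0.1],0],[1.5,[0,0,0],0]]}}

```text
time: 12.95
tool_pos: [0.4624, 0.2372, 0.1044]
eef_rot: [3.086, 0.589, 0.001]
contact_force: [-0.6, -0.6, 4.0]
grip_width: 0.0229
```

{"name": "arm_command", "arguments": {"targets": [[1.5,[0,0,-0.05],0],[1.5,[0,0,-0.05],0],[1.5,[0,0,-0.05],0],[1.5,[0,0,-0.05],0],[1.5,[0,0,0],0]]}}

```text
time: 13.45
tool_pos: [0.4625, 0.2371, 0.1025]
eef_rot: [3.086, 0.589, 0.001]
contact_force: [0.2, 0.0, 4.1]
grip_width: 0.0226
```

{"name": "arm_command", "arguments": {"targets": [[1.5,[0,0,-0.05],0],[1.5,[0,0,-0.05],0],[1.5,[0,0,-0.05],0],[1.5,[0,0,0],0],[1.5,[0,0,0],0]]}}

```text
time: 13.95
tool_pos: [0.4625, 0.2371, 0.1009]
eef_rot: [3.086, 0.589, 0.001]
contact_force: [-0.8, -1.2, 3.6]
grip_width: 0.023
```

{"name": "arm_command", "arguments": {"targets": [[1.5,[0,0,-0.05],0],[1.5,[0,0,-0.05],0],[1.5,[0,0,0],0],[1.5,[0,0,0],0],[1.5,[0,0,0],0]]}}

```text
time: 14.45
tool_pos: [0.4626, 0.2371, 0.1007]
eef_rot: [3.085, 0.59, 0.001]
contact_force: [-3.6, -1.8, 14.7]
grip_width: 0.0229
```

{"name": "arm_command", "arguments": {"targets": [[1.5,[0,0,-0.05],0],[1.5,[0,0,0],0],[1.5,[0,0,-0.03],0],[1.5,[0,0,0],0],[1.5,[0,0,0],0]]}}

```text
time: 14.95
tool_pos: [0.4626, 0.2371, 0.1007]
eef_rot: [3.085, 0.59, 0.002]
contact_force: [-7.0, -3.4, 22.2]
grip_width: 0.0228
```

Run:
```python
from h import *
s=readout.observe(); print(s["tool_pos"],s["eef_rot"],s["contact_force"],s["moment"])
```

```text
[0.46263795 0.23714447 0.10068478] [3.08533025e+00 5.89771092e-01 2.10211335e-03] [-7.03995768 -3.40334697 22.19032189] [-0.74495088  1.06597847 -0.04439385]
```

{"name": "arm_command", "arguments": {"targets": [[1.5,[0,0,-0.04],0],[1.5,[0,0,0],0],[1.5,[0,0,0],0],[1.5,[0,0,0],0],[1.5,[0,0,0],0]]}}

```text
time: 15.45
tool_pos: [0.4626, 0.2372, 0.1006]
eef_rot: [3.085, 0.59, 0.002]
contact_force: [-7.7, -4.9, 26.0]
grip_width: 0.0226
```

{"name": "arm_command", "arguments": {"targets": [[1.5,[0,0,0.05],0],[1.5,[0,0,0.05],0],[1.5,[0,0,0],0],[1.5,[0,0,0],0],[1.5,[0,0,0],0]]}}

```text
time: 15.95
tool_pos: [0.4626, 0.2371, 0.1007]
eef_rot: [3.085, 0.59, 0.002]
contact_force: [-4.6, -2.8, 17.0]
grip_width: 0.0227
```

{"name": "arm_command", "arguments": {"targets": [[1.5,[0,0,0.04],0],[5,[0,0,0],0],[5,[0,0,0],0],[5,[0,0,0],0],[5,[0,0,0],0]]}}

```text
time: 16.45
tool_pos: [0.4622, 0.2372, 0.0996]
eef_rot: [-3.086, -0.589, 0.001]
contact_force: [0.5, 0.7, -1.0]
grip_width: 0.0497
```

{"name": "arm_command", "arguments": {"targets": [[5,[0,0,0.5],0],[5,[0,0,1],0],[5,[0,0,2],0],[5,[0,0,3],0],[5,[0,0,3],0]]}}

```text
time: 16.95
tool_pos: [0.4622, 0.2372, 0.1967]
eef_rot: [-3.086, -0.589, -0.0]
contact_force: [0.5, 0.1, -0.7]
grip_width: 0.05
```

{"name": "arm_command", "arguments": {"targets": [[5,[0,0,3],0],[5,[0,0,2],0],[5,[0,0,0],0],[5,[0,0,0],0],[5,[0,0,0],0]]}}

```text
time: 17.45
tool_pos: [0.4618, 0.237, 0.2438]
eef_rot: [3.086, 0.589, -0.003]
contact_force: [0.4, -1.0, 0.6]
grip_width: 0.05
```

Run:
```python
from h import *
s=readout.observe(); print(s["time"],s["tool_pos"],s["contact_force"])
p,d,k=cap("wrist","w5"); X=cloud(d,k); D=np.hypot(X[...,0]-.4622,X[...,1]-.2362)
m=(D<.02)&(X[...,2]>.108)&(X[...,2]<.13); print("top",m.sum(),np.median(X[m],0),circ(k,m,.117)[1:])
m=(D>.04)&(D<.09)&(X[...,2]>.055)&(X[...,2]<.09); q=X[m]; print("lens",q.shape,np.median(q,0),circ(k,m,.075)[1:])
a=[cv2.resize(p,(520,390))]
p,d,k=cap("side","side2"); u,v=proj(k,[.48,.24,.08]).astype(int); a.append(cv2.resize(p[v-65:v+65,u-45:u+45],(270,390)))
cv2.imwrite("pics/c2.png",np.hstack(a)[:,:,::-1])
```

```text
17.45 [0.46184424 0.23704595 0.24383899] [ 0.35824692 -0.99135445  0.64271423]
top 977 [0.46243468 0.2369883  0.11554543] ((462.3005676269531, 237.2344207763672, 12.461756706237793), ((462.32220458984375, 237.24029541015625), (23.006345748901367, 24.42198944091797), 18.793617248535156))
lens (2516, 3) [0.52169939 0.26128102 0.07282443] ((520.0684204101562, 260.7558898925781, 23.855125427246094), ((521.1094360351562, 261.2474670410156), (42.81522750854492, 45.26610565185547), 94.48929595947266))
```

View pics/c2.png

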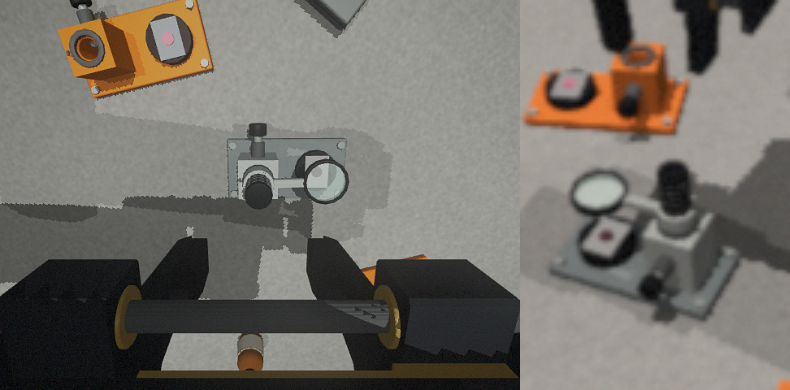

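The magnifier stands upright in the grey holder. The lens at picture (325,182) is over the specimen, the collar is on the ring, and the gripper is clear above. Handing in.

```bash
python3 -c "
from rig import arm
print(arm.job_done())"
```

```text
the job is handed in; nothing more can be done
None
```

The post magnifier is in the grey aluminium holder, past the plunger, with its collar seated on the stop ring. I let go and handed the job in at about 17.5 s of the 61 s allowed.

- **Moving it:** I gripped it from above, lifted it, turned it about 21.5° and lowered it into the bore. The plunger took about 7 N of push.
- **Seating:** It stopped dead with the collar about 66 mm above the bench, which puts the ring roughly 6 mm above the rim. I pressed to 26 N with no further travel, eased off and released.
- **Last checks:** After release, the grip top's height again put the collar at about 66 mm, which agrees with the ring height measured earlier from the camera depth. The lens centre was within about 2 mm of straight above the specimen. The gripper was clear at 0.24 m, and nothing else on the bench was touched.
- **Disagreements:** Before insertion the scene and side cameras put the post 1–3 mm off the bore axis. The wrist camera suggested about 1.5 mm, so I followed it and corrected by 1 mm. While pressing I also saw about 8–9 N of sideways force, which vanished on release.
- **Not measured directly:** I had no reading of the plunger's own position.

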